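Bearing ball and grease carried to the mower wheel

TASK

First set the grease jar down upright on the bare end of the carrying tray while the tray stands on the bench, and let go of it. Then lift the tray by its handle and carry it, always level so that the jar stays standing and the loose bearing ball never leaves its pocket, until the middle of the tray is over the hub of the mower wheel with its underside about 6 cm above the hub; leave the other things on the bench alone. Finish while still holding the tray there by its handle, level and still, touching nothing else: do not put it down.

Things in the scene. Friction and masses are not known exactly. Their poses are not given: they have to be found in the camera images.
- jar_mid (a point): Centre, half-way up, of a small loose white grease jar with a black screw lid: round, 40 mm in diameter, 60 mm high, about 120 g, standing upright on the bench. z axis up along the jar.
- tray: The carrying tray, a loose aluminium sheet 100 mm (its x) by 220 mm (its y), about 300 g; origin at the centre of its underside. Floor 6 mm thick; its lip stands 4 mm above the floor all round. Across its middle a handle: an upright steel frame carrying a wooden bar. The ball pocket is at its +y end, the bare end at -y. z axis up, square to the floor.
- tray_handle (a point): Centre of the wooden handle bar of the tray: 60 mm long along the tray's x, 14 mm thick along the tray's y, 30 mm tall, its centre 115 mm above the tray's underside and midway along the tray; axes as the tray's. Grip it across its 14 mm thickness. Two thin steel rods (8 mm) carry it, below it at 24 mm to either side of the middle along x.
- tray_spot (a point): Middle of the bare end of the tray, on the floor's upper face (6 mm above the underside), 75 mm from the handle towards the tray's -y: the jar stands here. Axes as the tray's.
- tray_pocket (a point): Centre of the ball when it sits in the middle of its pocket, 10 mm above the tray's floor, 70 mm from the handle towards the tray's +y. The pocket is a round hole 22 mm across in a 60 mm square plate only 2.5 mm thick, so the loose ball can roll out over the rim if the tray is tipped much or jerked.
- ball_center (a point): Centre of the loose steel bearing ball, 20 mm in diameter, 33 g, lying in the pocket of the tray from the start. Its axes mean nothing.
- wheel_hub (a point): Centre of the top face of the hub of the mower wheel, 60 mm above the bench. The wheel (176 mm across over its black tread, 50 mm high, pale hub boss 40 mm across and 60 mm high) lies flat, fixed to the bench.
- jar: The same grease jar; origin at the centre of its underside.
- wheel: The same mower wheel; origin on the bench under the hub.
- meter: Bystander: multimeter, 85 x 170 x 40 mm, lying flat at the far side of the bench; origin at the centre of its underside. Leave it alone.
- motor: Bystander: small electric motor on a foot, 60 x 56 x 50 mm; origin at the centre of its underside. Leave it alone.
- driver: Bystander: screwdriver lying on the bench, 200 mm long, 26 mm thick at the handle; origin at the middle of its length, on the bench. Leave it alone.
There are look-alikes about, which are no part of the job. Of the things that look like the tray, the largest one is meant.

How it is judged:
On the way, in this order (a step that is already met when the one before it is completed fails the run):
1. the jar is set down, not dropped: held by the fingers, upright, over the bare end with its underside within 12 mm of the tray floor, the tray on the bench (contact force between the fingers and jar above 0.3 N and angle between jar_mid's own z axis and vertical below 0.2 rad and z of jar in the frame of tray_spot between -0.004 and 0.012 m and x of jar in the frame of tray_spot between -0.035 and 0.035 m and y of jar in the frame of tray_spot between -0.03 and 0.04 m and height (world z) of tray below 0.006 m), for 0.05 s.
2. the jar stands released and upright on the tray's bare end, the tray still on the bench (contact force between the fingers and jar below 0.05 N and contact force between jar and tray above 0.2 N and angle between jar_mid's own z axis and vertical below 0.12 rad and x of jar in the frame of tray_spot between -0.035 and 0.035 m and y of jar in the frame of tray_spot between -0.03 and 0.04 m and height (world z) of tray below 0.006 m), for 0.2 s.
3. the tray is lifted clear of the bench in the fingers (height (world z) of tray above 0.03 m and contact force between the fingers and tray above 1 N), for 0.2 s.
At the end, for the whole second after the job is handed in: Tray held still in the fingers, level within 0.12 rad, its middle within 35 mm of the hub's axis, underside 25 to 105 mm above the hub, nothing touching the wheel; ball within 12 mm of its pocket's centre; jar upright on the bare end, within 35 mm of the spot in x, -30 to +40 mm in y (horizontal distance between tray and wheel_hub below 0.035 m and height (world z) of tray between 0.085 and 0.165 m and angle between tray's own z axis and vertical below 0.12 rad and linear speed of tray below 0.03 m/s and angular speed of tray below 0.2 rad/s and contact force between the fingers and tray above 1 N and contact force between wheel and anything else below 0.1 N and distance between ball_center and tray_pocket below 0.012 m and contact force between jar and tray above 0.2 N and contact force between each of the arm, the fingers and jar below 0.05 N and angle between jar_mid's own z axis and vertical below 0.2 rad and x of jar in the frame of tray_spot between -0.035 and 0.035 m and y of jar in the frame of tray_spot between -0.03 and 0.04 m); the arm keeps its last pose, push and grip.
It fails at once if the ball left its pocket (distance between ball_center and tray_pocket above 0.015 m).
It fails at once if the tray was tipped more than about 20 degrees (angle between tray's own z axis and vertical above 0.35 rad).
It fails at once if the jar was tipped over (angle between jar_mid's own z axis and vertical above 0.7 rad).
It fails at once if a bystander was disturbed (distance of any of meter, motor from where it was at the start of the episode above 0.025 m or distance of driver from where it was at the start of the episode above 0.03 m).
It also fails if it takes over 64 s, if anything falls off the work surface, if the arm or the gripper's body presses on something with over 40 N, if the wrist force passes 120 N, or if a joint passes its speed limit or range.

ROBOT

A 6-joint arm with a two-finger parallel gripper is mounted at the origin on the work surface. World frame = base frame: x ahead of the robot, y to its left, z up, the work surface at z = 0. Lengths are in m, angles in rad, forces in N, time in s.
With the tool pointing down it reaches from about 0.225 to 0.875 m from the base axis. Payload 3.4 kg.
Tool frame: the origin (TCP) lies midway between the tips of the shut fingers; the grasp point (between the pads) lies 19 mm behind it (manip.grip_point_offset is the distance from the TCP to the grasp point, in m); z points along the fingers, y is the line along which they close (so a half turn about z gives the same grasp; the last joint's range is limited). The gripper opens to 85 mm and grips with 20 to 120 N. Pads are 22 mm wide; open, the fingers measure 114 mm over their backs; the gripper's body (76 mm by 85 mm) begins 54 mm behind the grasp point. The pads swing forward as they close: fully open they stand 13 mm farther back than shut.
Start: joints at [1.115, 0.276, 1.505, -0, 1.361, -0.121], TCP at [0.189, 0.543, 0.231] pointing down, gripper open.
Joint ranges: [-2.89, 2.89], [-0.75, 2.08], [0.22, 2.7], [-1.18, 4.32], [0.11, 2.71], [-2.7, 2.7]. Speed limits (rad/s): [2.57, 2.57, 3.14, 3.14, 3.14, 3.14].

INTERFACE

Orientations are given as a unit quaternion [w, x, y, z].
In Python, from rig import manip gives the robot as it stands.
- The arm moves only by the shell command python3 -m handwheel 'ROWS' [FORCE]. ROWS is JSON, a list of rows, each an object with "translation": the shift along the tool's x, y, z in m, a list of three; "angular": the turn, a rotation vector about the tool's x, y, z in degrees, a list of three; "hand": the closure, from 0 (fully open) to 1 (shut). A call has 1 to 10 rows; each row shifts and turns the commanded pose from where the row before left it, along the tool's axes as they then stand; what a row does not reach is not made up. A row lasts 1/12 s, in which the tool goes at most 41.7 mm and 7.16 degrees, less where a joint would pass 70% of its speed; a pose out of reach is approached as far as the arm can. A call with a gripper value outside its range is refused whole. The fingers move at their own pace and stop on an object; FORCE is the grip in N (left out, the last holds). Time passes only in rows, so rows that do not move let the fingers close. It gives the time, the measured TCP pose, the force, the opening and the grip force at its end, in the units of the state.
- manip.get_state(): the state, without advancing time (a new reading comes with each control period).
- manip.get_image(name): name is "scene" or "top"; returns the picture (384x512x3 uint8, red, green, blue); there is no depth.
- manip.camera_info(name): a dict with "camera_matrix" (3x3 intrinsics, pixels), "eye" and "orientation" of the camera in the world. Camera axes: x right, y down, z forward; pixel columns grow to the right and rows downward; lengths in m; the calibration is good to about 2 mm. A picture is of the moment at which its call begins. camera_info takes no time and is no camera call.
- manip.sign_off(): hands the job in; it is judged then, once.
The state is a dict: "clock": time; "qpos": joint angles; "qd": joint speeds; "effort": joint torques, N m; "position": TCP position; "ee_rot": TCP orientation; "contact_force": force on the tool from outside, world axes, zero at the start; "moment": the same for the moment, N m; "width": finger opening in m; "gripper_force": force on a finger pad.
Only numpy, scipy, OpenCV 4.12 (cv2) and the standard library are available. Lean on these libraries where they do the work, as an engineer would, in place of code of your own. Each camera call takes 0.05 s, during which the arm holds its last target. There are 200 camera calls.

## Working session

There is one attempt and no reset: what is moved stays moved. The work goes in short steps, Python scripts to look and compute and a shell command to move; the robot and the scene stay as the last step left them, time stands still between calls to the robot, and variables do not carry over. Pictures are saved under pics/ and viewed, at most 10 in all, crops included, and the job is handed in when it is done.

```bash
mkdir -p pics; cat > h.py <<'E'
import numpy as np, cv2
from rig import manip
from scipy.spatial.transform import Rotation as R
def q(o): return R.from_quat(np.roll(np.array(o,float),-1))
def cam(n):
    c=manip.camera_info(n); return np.array(c['camera_matrix']),np.array(c['eye']),q(c['orientation'])
def ray(n,u,v,z):
    K,e,r=cam(n); d=r.apply(np.linalg.inv(K)@[u,v,1]); return e+d*(z-e[2])/d[2]
def pix(n,p):
    K,e,r=cam(n); a=K@r.inv().apply(np.array(p)-e); return a[:2]/a[2]
E
python3 - <<'E'
from h import *
a=manip.get_image('scene');b=manip.get_image('top')
for n,i in(('scene',a),('top',b)):
    cv2.imwrite(f'pics/{n}0.png',cv2.resize(i[:,:,::-1],(800,600),interpolation=cv2.INTER_CUBIC)); cv2.imwrite(f'{n}_raw.png',i[:,:,::-1])
    print(manip.camera_info(n))
print(manip.get_state(),manip.grip_point_offset)
E
```

```text
{'camera_matrix': array([[379.17803955,   0.        , 250.70104266],
       [  0.        , 379.17803955, 191.06141686],
       [  0.        ,   0.        ,   1.        ]]), 'eye': array([1.06582589, 0.69805085, 0.618953  ]), 'orientation': array([-0.17527764,  0.31840482,  0.81795351, -0.44592396])}
{'camera_matrix': array([[423.49345239,   0.        , 250.74003049],
       [  0.        , 423.49345239, 185.92924934],
       [  0.        ,   0.        ,   1.        ]]), 'eye': array([0.32339156, 0.08615231, 1.45043864]), 'orientation': array([-0.04957198,  0.7065942 , -0.70405696,  0.05070558])}
{'clock': 0.1, 'qpos': array([ 1.11500869e+00,  2.76530676e-01,  1.50601129e+00,  5.54631053e-06,
        1.36069491e+00, -1.21039119e-01]), 'qd': array([-0.00066001, -0.00102301, -0.00388451,  0.00019646, -0.00164927,
       -0.00050037]), 'effort': array([ 1.17170624e-03, -4.17703378e+01, -2.46404707e+01, -5.31998910e-05,
        5.85408052e-03, -1.53539423e-05]), 'position': array([0.18872145, 0.54264921, 0.23052493]), 'ee_rot': array([-2.36433789e-04,  1.66594395e-01,  9.86025168e-01, -7.87382980e-04]), 'contact_force': array([ 0.34052365, -0.28002948, -0.13676854]), 'moment': array([ 0.00632857, -0.02901599, -0.03714272]), 'gripper_force': 0.0, 'width': 0.08528225389854362} 0.0187
```

View pics/scene0.png

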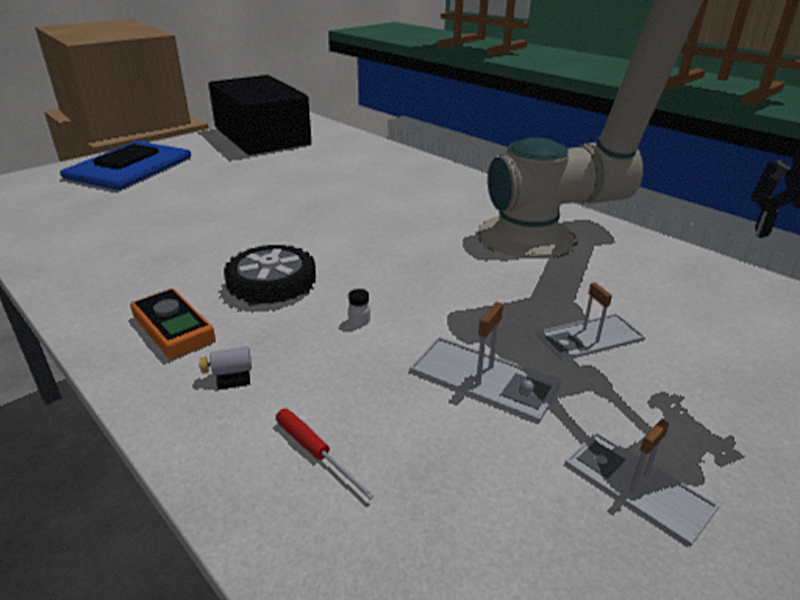

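View pics/top0.png

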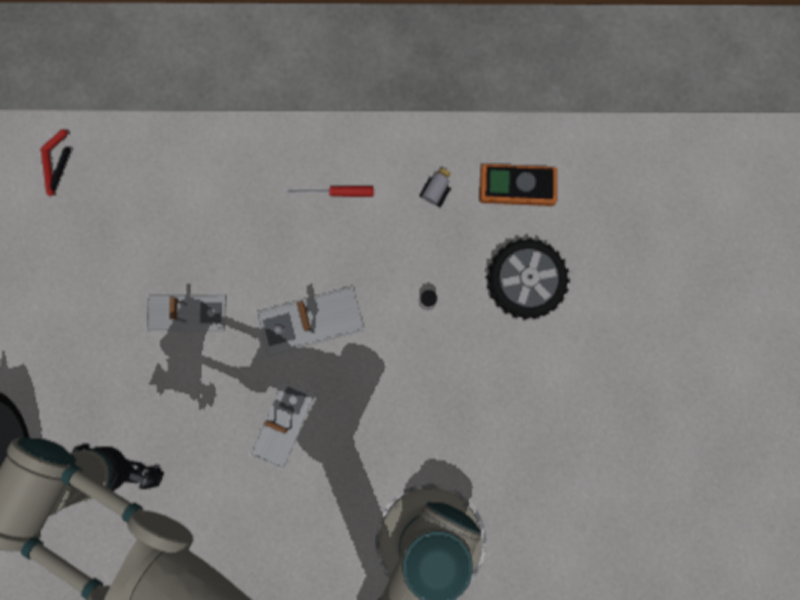

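The top view shows three tray candidates, at about (310,316), (186,311) and (283,427) in 800x600 pixels. The one at (310,316) looks largest. The jar is the only one, at (428,297), and the wheel hub is at (530,276). I'll check the choice in one close crop.

```bash
python3 - <<'E'
import cv2
i=cv2.imread('top_raw.png')[170:310,85:285]
cv2.imwrite('pics/c1.png',cv2.resize(i,(800,560),interpolation=cv2.INTER_CUBIC))
i=cv2.imread('scene_raw.png')[175:275,220:360]
cv2.imwrite('pics/c2.png',cv2.resize(i,(798,570),interpolation=cv2.INTER_CUBIC))
E
```

```text
(no output)
```

View pics/c1.png

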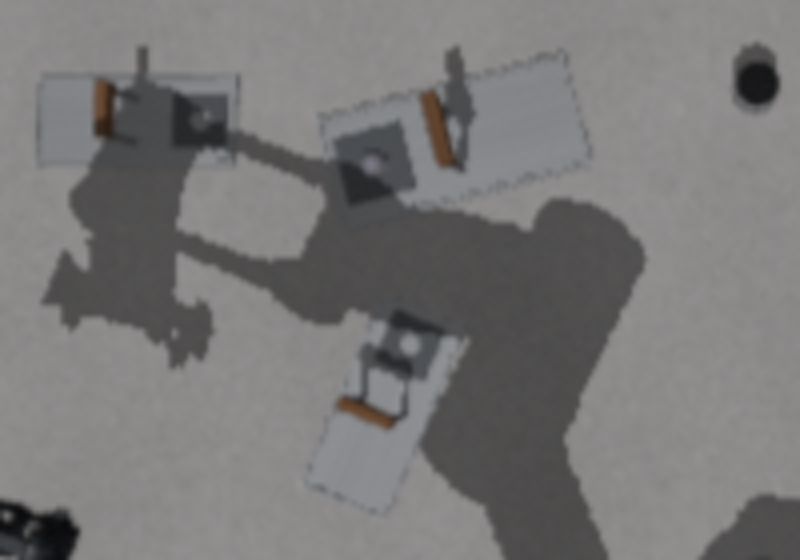

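View pics/c2.png

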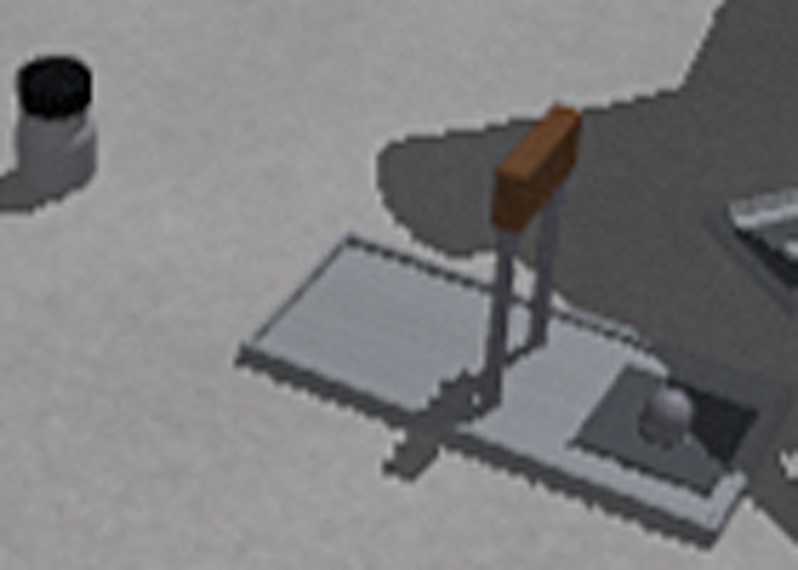

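```bash
python3 - <<'E'
from h import *
f=lambda u,v:((u+.5)/4-.5+85,(v+.5)/4-.5+170)
g=lambda u,v:((u+.5)/5.7-.5+220,(v+.5)/5.7-.5+175)
np.set_printoptions(precision=4,suppress=True)
P=lambda n,x:print(n,x)
P('jar',ray('top',*f(757,83),.06)); P('jar sc',ray('scene',*g(55,77),.06))
for c in [(318,113),(565,52),(592,158),(350,222)]: P('corner',ray('top',*f(*c),.01))
for c in [(350,237),(240,355),(712,540)]: P('corner sc',ray('scene',*g(*c),.01))
P('ball',ray('top',*f(373,162),.016)); P('ball sc',ray('scene',*g(668,410),.016))
P('handle end a',ray('top',*f(429,93),.13));P('handle end b',ray('top',*f(446,165),.13));P('h sc',ray('scene',*g(540,142),.13))
P('hub',ray('top',530.5*.64-.2,276*.64-.2,.06));P('hub sc',ray('scene',270*.64,258*.64,.06))
P('motor',ray('top',436*.64,188*.64,.02));P('meter',ray('top',518*.64,184*.64,.02));
for c in [(72,478),(72,70),(160,500),(10,500)]: pass
P('tool R\n',q(manip.get_state()['ee_rot']).as_matrix())
E
```

```text
jar [0.5075 0.0076 0.06  ]
jar sc [0.5095 0.0085 0.06  ]
corner [0.4868 0.3803 0.01  ]
corner [0.5404 0.1698 0.01  ]
corner [0.4491 0.1457 0.01  ]
corner [0.394  0.3502 0.01  ]
corner sc [0.4477 0.1494 0.01  ]
corner sc [0.5464 0.1767 0.01  ]
corner sc [0.4878 0.3842 0.01  ]
ball [0.4445 0.3311 0.016 ]
ball sc [0.4436 0.3292 0.016 ]
handle end a [0.4893 0.2692 0.13  ]
handle end b [0.4328 0.2546 0.13  ]
h sc [0.4659 0.2649 0.13  ]
hub [ 0.5551 -0.2105  0.06  ]
hub sc [ 0.5524 -0.208   0.06  ]
motor [ 0.7594 -0.0137  0.02  ]
meter [ 0.7694 -0.1972  0.02  ]
tool R
 [[-0.9445  0.3285 -0.0007]
 [ 0.3285  0.9445 -0.0015]
 [ 0.0002 -0.0016 -1.    ]]
```

The crops show the (310,316) tray clearly largest, with its ball in the pocket. Estimates:
- **Tray:** centre (0.4645, 0.2635), yaw 14.5°, spot (0.483, 0.191).
- **Jar:** (0.5085, 0.008).
- **Hub:** (0.554, -0.209).

Turning the tool first.

```bash
python3 -m handwheel '[{"translation":[0,0,0],"angular":[0,0,7],"hand":0},{"translation":[0,0,0],"angular":[0,0,7],"hand":0},{"translation":[0,0,0],"angular":[0,0,7],"hand":0},{"translation":[0,0,0],"angular":[0,0,7],"hand":0},{"translation":[0,0,0],"angular":[0,0,7],"hand":0},{"translation":[0,0,0],"angular":[0,0,7],"hand":0},{"translation":[0,0,0],"angular":[0,0,7],"hand":0},{"translation":[0,0,0],"angular":[0,0,7],"hand":0}]' 60
python3 -m handwheel '[{"translation":[-0.037,0.011,0],"angular":[0,0,0],"hand":0},{"translation":[-0.037,0.011,0],"angular":[0,0,0],"hand":0},{"translation":[-0.037,0.011,0],"angular":[0,0,0],"hand":0},{"translation":[-0.037,0.011,0],"angular":[0,0,0],"hand":0},{"translation":[-0.037,0.011,0],"angular":[0,0,0],"hand":0},{"translation":[-0.037,0.011,0],"angular":[0,0,0],"hand":0},{"translation":[-0.037,0.011,0],"angular":[0,0,0],"hand":0},{"translation":[-0.037,0.011,0],"angular":[0,0,0],"hand":0}]'
python3 -m handwheel '[{"translation":[-0.037,0.011,0],"angular":[0,0,0],"hand":0},{"translation":[-0.037,0.011,0],"angular":[0,0,0],"hand":0},{"translation":[-0.037,0.011,0],"angular":[0,0,0],"hand":0},{"translation":[-0.037,0.011,0],"angular":[0,0,0],"hand":0},{"translation":[-0.037,0.011,0],"angular":[0,0,0],"hand":0},{"translation":[-0.037,0.011,0],"angular":[0,0,0],"hand":0},{"translation":[-0.037,0.011,0],"angular":[0,0,0],"hand":0},{"translation":[-0.037,0.011,0],"angular":[0,0,0],"hand":0},{"translation":[0,0,0],"angular":[0,0,0],"hand":0},{"translation":[0,0,0],"angular":[0,0,0],"hand":0}]'
cat >> h.py <<'E'
np.set_printoptions(precision=4,suppress=True)
def to(p,psi=None):
    "tool-axis shift from here to p; and turn about tool z to bring tool y to psi deg"
    s=manip.get_state(); r=q(s['ee_rot']); y=r.as_matrix()[:,1]
    a=np.degrees(np.arctan2(y[1],y[0]))
    print('pos',s['position'],'psi',a,'tilt z',r.as_matrix()[:,2],'t',s['clock'],'shift',r.inv().apply(np.array(p)-s['position']))
E
python3 -c "
from h import *
to([.5085,.008,.1])"
```

```text
clock: 0.77
position: [0.1888, 0.5428, 0.2308]
ee_rot: [0.0, 0.612, 0.791, -0.001]
contact_force: [-0.1, -0.1, -1.7]
width: 0.0852
gripper_force: 0.0
clock: 1.43
position: [0.35, 0.2777, 0.2311]
ee_rot: [-0.0, 0.61, 0.793, -0.0]
contact_force: [1.4, 0.4, -0.6]
width: 0.0854
gripper_force: 0.0
clock: 2.27
position: [0.511, 0.0142, 0.2305]
ee_rot: [-0.001, 0.611, 0.791, -0.0]
contact_force: [-0.2, 0.2, -0.8]
width: 0.0854
gripper_force: 0.0
pos [0.511  0.0142 0.2305] psi 14.60451362968679 tilt z [-0.0015  0.0004 -1.    ] t 2.2667 shift [-0.0054 -0.0038  0.1305]
```

```bash
python3 -m handwheel '[{"translation":[-0.005,-0.004,0.02],"angular":[0,0,0],"hand":0},{"translation":[0,0,0.03],"angular":[0,0,0],"hand":0},{"translation":[0,0,0.03],"angular":[0,0,0],"hand":0},{"translation":[0,0,0.03],"angular":[0,0,0],"hand":0},{"translation":[0,0,0.03],"angular":[0,0,0],"hand":0},{"translation":[0,0,0.03],"angular":[0,0,0],"hand":0},{"translation":[0,0,0.02],"angular":[0,0,0],"hand":0},{"translation":[0,0,0.018],"angular":[0,0,0],"hand":0},{"translation":[0,0,0],"angular":[0,0,0],"hand":0}]'
python3 -m handwheel '[{"translation":[0,0,0],"angular":[0,0,0],"hand":1},{"translation":[0,0,0],"angular":[0,0,0],"hand":1},{"translation":[0,0,0],"angular":[0,0,0],"hand":1},{"translation":[0,0,0],"angular":[0,0,0],"hand":1},{"translation":[0,0,0],"angular":[0,0,0],"hand":1},{"translation":[0,0,0],"angular":[0,0,0],"hand":1},{"translation":[0,0,0],"angular":[0,0,0],"hand":1},{"translation":[0,0,0],"angular":[0,0,0],"hand":1}]' 40
python3 -c "
from h import *
to([.5085,.008,.1])"
```

```text
clock: 3.02
position: [0.5039, 0.0118, 0.0202]
ee_rot: [-0.004, 0.609, 0.793, -0.002]
contact_force: [-0.4, 0.6, -0.2]
width: 0.0856
gripper_force: 0.0
clock: 3.68
position: [0.5084, 0.01, 0.025]
ee_rot: [0.001, 0.61, 0.792, 0.001]
contact_force: [-1.9, 0.6, 6.4]
width: 0.037
gripper_force: 39.3
pos [0.5084 0.01   0.025 ] psi 14.803759173368828 tilt z [ 0.002   0.0001 -1.    ] t 3.6833 shift [-0.002  -0.0003 -0.075 ]
```

```bash
python3 -m handwheel '[{"translation":[0,0,-0.01],"angular":[0,0,0],"hand":1},{"translation":[0,0,-0.02],"angular":[0,0,0],"hand":1},{"translation":[0,0,-0.02],"angular":[0,0,0],"hand":1},{"translation":[0.01,0,-0.01],"angular":[0,0,0],"hand":1},{"translation":[0.025,0.003,0],"angular":[0,0,0],"hand":1},{"translation":[0.03,0.004,0],"angular":[0,0,0],"hand":1},{"translation":[0.03,0.004,0],"angular":[0,0,0],"hand":1},{"translation":[0.03,0.004,0],"angular":[0,0,0],"hand":1},{"translation":[0.03,0.004,0],"angular":[0,0,0],"hand":1},{"translation":[0.02,0.002,0],"angular":[0,0,0],"hand":1}]'
python3 -m handwheel '[{"translation":[0.012,0.0015,0],"angular":[0,0,0],"hand":1},{"translation":[0,0,0],"angular":[0,0,0],"hand":1},{"translation":[0,0,0],"angular":[0,0,0],"hand":1},{"translation":[0,0,0],"angular":[0,0,0],"hand":1}]'
python3 - <<'E'
from h import *
to([.482,.198,.034])
a=manip.get_image('scene')
x,y=210,140
cv2.imwrite('pics/s1.png',cv2.resize(a[y:y+120,x:x+160,::-1],(800,600),interpolation=cv2.INTER_CUBIC))
E
```

```text
clock: 4.52
position: [0.4825, 0.1875, 0.0839]
ee_rot: [-0.0, 0.61, 0.793, 0.001]
contact_force: [0.7, 0.0, -1.7]
width: 0.0368
gripper_force: 40.4
clock: 4.85
position: [0.4818, 0.1958, 0.0834]
ee_rot: [0.0, 0.61, 0.792, -0.0]
contact_force: [1.2, -0.4, -1.8]
width: 0.0368
gripper_force: 40.4
pos [0.4818 0.1958 0.0834] psi 14.812255215698237 tilt z [ 0.     -0.0006 -1.    ] t 4.85 shift [0.0021 0.0008 0.0494]
```

View pics/s1.png

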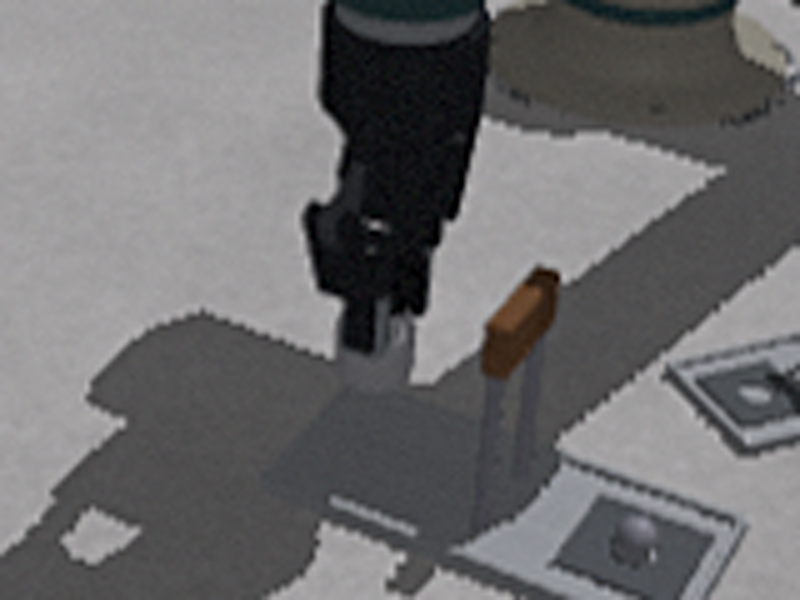

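The picture shows the jar held upright over the bare end (jar base about (375,390)), clear of the handle, with the ball still in its pocket. Lowering now.

```bash
python3 -m handwheel '[{"translation":[0,0,0.015],"angular":[0,0,0],"hand":1},{"translation":[0,0,0.015],"angular":[0,0,0],"hand":1},{"translation":[0,0,0.01],"angular":[0,0,0],"hand":1},{"translation":[0,0,0.006],"angular":[0,0,0],"hand":1},{"translation":[0,0,0],"angular":[0,0,0],"hand":1},{"translation":[0,0,0],"angular":[0,0,0],"hand":1}]'
python3 -m handwheel '[{"translation":[0,0,0.002],"angular":[0,0,0],"hand":1},{"translation":[0,0,0.001],"angular":[0,0,0],"hand":1},{"translation":[0,0,0],"angular":[0,0,0],"hand":1},{"translation":[0,0,0],"angular":[0,0,0],"hand":1}]'
```

```text
clock: 5.4
position: [0.482, 0.1961, 0.0372]
ee_rot: [-0.0, 0.61, 0.792, -0.0]
contact_force: [-0.1, 0.4, -2.3]
width: 0.0369
gripper_force: 40.4
clock: 5.73
position: [0.482, 0.1966, 0.0346]
ee_rot: [0.0, 0.61, 0.792, 0.0]
contact_force: [0.6, -0.2, -1.9]
width: 0.0374
gripper_force: 40.4
```

```bash
python3 -m handwheel '[{"translation":[0,0,0.001],"angular":[0,0,0],"hand":1},{"translation":[0,0,0.001],"angular":[0,0,0],"hand":1},{"translation":[0,0,0],"angular":[0,0,0],"hand":1},{"translation":[0,0,0],"angular":[0,0,0],"hand":1}]'
python3 -m handwheel '[{"translation":[0,0,0.001],"angular":[0,0,0],"hand":1},{"translation":[0,0,0],"angular":[0,0,0],"hand":1},{"translation":[0,0,0],"angular":[0,0,0],"hand":1}]'
python3 -m handwheel '[{"translation":[0,0,0.001],"angular":[0,0,0],"hand":1},{"translation":[0,0,0],"angular":[0,0,0],"hand":1},{"translation":[0,0,0],"angular":[0,0,0],"hand":1}]'
```

```text
clock: 6.07
position: [0.4818, 0.1965, 0.0323]
ee_rot: [-0.0, 0.61, 0.792, -0.0]
contact_force: [-0.1, -0.4, -1.5]
width: 0.0368
gripper_force: 40.4
clock: 6.32
position: [0.4818, 0.1965, 0.0313]
ee_rot: [-0.0, 0.61, 0.792, 0.0]
contact_force: [-0.4, 0.9, -2.0]
width: 0.0369
gripper_force: 40.4
clock: 6.57
position: [0.4819, 0.1965, 0.031]
ee_rot: [0.0, 0.61, 0.792, 0.0]
contact_force: [-1.1, 0.1, 5.3]
width: 0.0373
gripper_force: 41.2
```

Contact reads 5.3 N, so the jar is standing on the floor of the tray. Releasing.

```bash
python3 -m handwheel '[{"translation":[0,0,0],"angular":[0,0,0],"hand":0.45},{"translation":[0,0,0],"angular":[0,0,0],"hand":0.3},{"translation":[0,0,0],"angular":[0,0,0],"hand":0.15},{"translation":[0,0,0],"angular":[0,0,0],"hand":0},{"translation":[0,0,0],"angular":[0,0,0],"hand":0},{"translation":[0,0,0],"angular":[0,0,0],"hand":0},{"translation":[0,0,0],"angular":[0,0,0],"hand":0},{"translation":[0,0,0],"angular":[0,0,0],"hand":0}]'
python3 -m handwheel '[{"translation":[0,0,-0.01],"angular":[0,0,0],"hand":0},{"translation":[0,0,-0.02],"angular":[0,0,0],"hand":0},{"translation":[0,0,-0.03],"angular":[0,0,0],"hand":0},{"translation":[0,0,-0.035],"angular":[0,0,0],"hand":0},{"translation":[0,0,-0.035],"angular":[0,0,0],"hand":0},{"translation":[0,0,-0.035],"angular":[0,0,0],"hand":0},{"translation":[0,0,-0.035],"angular":[0,0,0],"hand":0},{"translation":[-0.03,0,0],"angular":[0,0,0],"hand":0},{"translation":[-0.03,0,0],"angular":[0,0,0],"hand":0},{"translation":[-0.03,0,0],"angular":[0,0,0],"hand":0}]'
python3 - <<'E'
from h import *
to([.4645,.2635,.2])
a=manip.get_image('scene');b=manip.get_image('top')
A=cv2.resize(a[150:250,235:365,::-1],(780,600),interpolation=cv2.INTER_CUBIC)
B=cv2.resize(b[170:240,150:240,::-1],(771,600),interpolation=cv2.INTER_CUBIC)
cv2.imwrite('pics/s2.png',A);cv2.imwrite('pics/t2.png',B)
E
```

```text
clock: 7.23
position: [0.4818, 0.1965, 0.0302]
ee_rot: [-0.0, 0.61, 0.792, -0.0]
contact_force: [-0.1, 0.6, 0.8]
width: 0.0856
gripper_force: 0.0
clock: 8.07
position: [0.5052, 0.1089, 0.2323]
ee_rot: [0.001, 0.609, 0.793, 0.001]
contact_force: [0.6, -0.5, -0.3]
width: 0.0858
gripper_force: 0.0
pos [0.5052 0.1089 0.2323] psi 14.928226065887925 tilt z [ 0.0032  0.0002 -1.    ] t 8.0667 shift [0.1598 0.0004 0.0322]
```

View pics/s2.png

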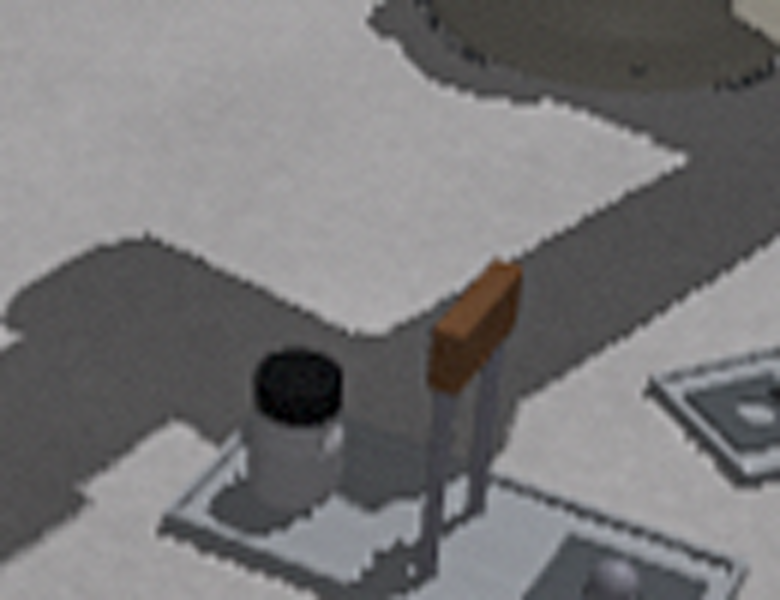

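View pics/t2.png

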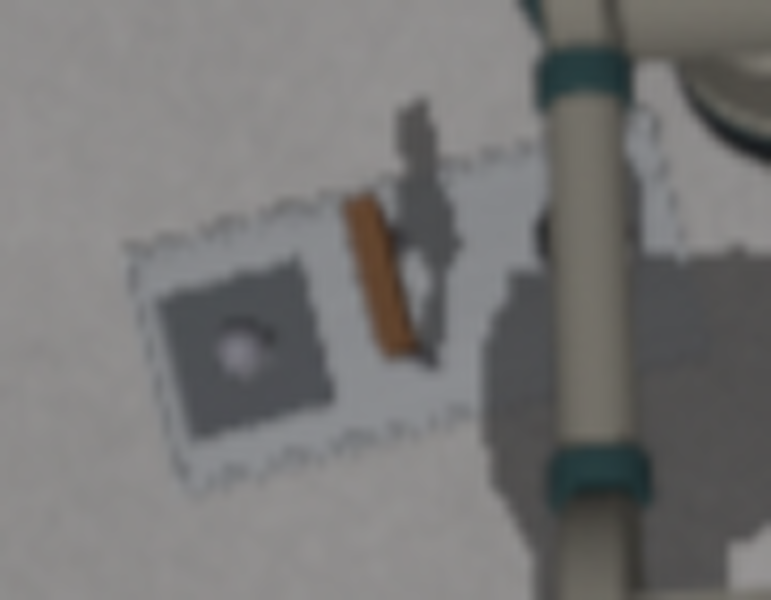

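The jar is upright on the bare end at (300,430) in the scene crop, and the ball is in its pocket at (612,578). Next I'll work out the handle centre.

```bash
python3 - <<'E'
from h import *
f=lambda u,v:((u+.5)/8.571-.5+150,(v+.5)/8.571-.5+170)
g=lambda u,v:((u+.5)/6-.5+235,(v+.5)/6-.5+150)
a=ray('top',*f(358,199),.13);b=ray('top',*f(399,354),.13);print(a,b,(a+b)/2,np.degrees(np.arctan2(*(a-b)[1::-1])))
print(ray('scene',*g(477,298),.13))
for c in [(345,205),(372,192),(385,357),(412,352)]: print(ray('top',*f(*c),.13))
for c in [(432,328),(497,262),(522,265),(460,335)]: print(ray('scene',*g(*c),.13))
print(ray('top',*f(242,350),.016))
E
```

```text
[0.4897 0.2709 0.13  ] [0.4328 0.2547 0.13  ] [0.4612 0.2628 0.13  ] 15.960354236297729
[0.4655 0.2638 0.13  ]
[0.4874 0.2756 0.13  ]
[0.4923 0.2659 0.13  ]
[0.4317 0.2597 0.13  ]
[0.4335 0.25   0.13  ]
[0.4938 0.2653 0.13  ]
[0.4398 0.2529 0.13  ]
[0.4342 0.2609 0.13  ]
[0.4896 0.2754 0.13  ]
[0.4436 0.3314 0.016 ]
```

```bash
python3 -m handwheel '[{"translation":[0,0,0],"angular":[0,0,7],"hand":0},{"translation":[0,0,0],"angular":[0,0,7],"hand":0},{"translation":[0,0,0],"angular":[0,0,7],"hand":0},{"translation":[0,0,0],"angular":[0,0,7],"hand":0},{"translation":[0,0,0],"angular":[0,0,7],"hand":0},{"translation":[0,0,0],"angular":[0,0,7],"hand":0},{"translation":[0,0,0],"angular":[0,0,7],"hand":0},{"translation":[0,0,0],"angular":[0,0,7],"hand":0},{"translation":[0,0,0],"angular":[0,0,7],"hand":0},{"translation":[0,0,0],"angular":[0,0,7],"hand":0}]'
python3 -m handwheel '[{"translation":[0,0,0],"angular":[0,0,7],"hand":0},{"translation":[0,0,0],"angular":[0,0,7],"hand":0},{"translation":[0,0,0],"angular":[0,0,6],"hand":0},{"translation":[0,0,0],"angular":[0,0,0],"hand":0},{"translation":[0,0,0],"angular":[0,0,0],"hand":0}]'
python3 -c "
from h import *
to([.4635,.2635,.096])"
```

```text
clock: 9.0
position: [0.5044, 0.1102, 0.2308]
ee_rot: [-0.0, 0.955, 0.296, 0.0]
contact_force: [0.3, 0.3, -0.1]
width: 0.0857
gripper_force: 0.0
clock: 9.42
position: [0.5046, 0.11, 0.2307]
ee_rot: [-0.0, 0.991, 0.13, 0.0]
contact_force: [-0.2, -0.3, -0.7]
width: 0.0853
gripper_force: 0.0
pos [0.5046 0.11   0.2307] psi -75.00779189113796 tilt z [ 0.0002  0.0004 -1.    ] t 9.4167 shift [ 0.     -0.1589  0.1347]
```

```bash
python3 -m handwheel '[{"translation":[0,-0.03,0],"angular":[0,0,0],"hand":0},{"translation":[0,-0.035,0],"angular":[0,0,0],"hand":0},{"translation":[0,-0.035,0],"angular":[0,0,0],"hand":0},{"translation":[0,-0.035,0],"angular":[0,0,0],"hand":0},{"translation":[0,-0.024,0],"angular":[0,0,0],"hand":0},{"translation":[0,0,0.03],"angular":[0,0,0],"hand":0},{"translation":[0,0,0.03],"angular":[0,0,0],"hand":0},{"translation":[0,0,0.01],"angular":[0,0,0],"hand":0},{"translation":[0,0,0],"angular":[0,0,0],"hand":0},{"translation":[0,0,0],"angular":[0,0,0],"hand":0}]'
python3 - <<'E'
from h import *
to([.4635,.2635,.096])
a=manip.get_image('scene')
cv2.imwrite('pics/s3.png',cv2.resize(a[150:250,245:375,::-1],(780,600),interpolation=cv2.INTER_CUBIC))
E
```

```text
clock: 10.25
position: [0.4643, 0.2632, 0.1606]
ee_rot: [-0.0, 0.992, 0.129, -0.0]
contact_force: [1.4, 0.3, 0.9]
width: 0.0855
gripper_force: 0.0
pos [0.4643 0.2632 0.1606] psi -75.14267560153571 tilt z [-0.0003  0.     -1.    ] t 10.25 shift [-0.0007 -0.0005  0.0646]
```

View pics/s3.png

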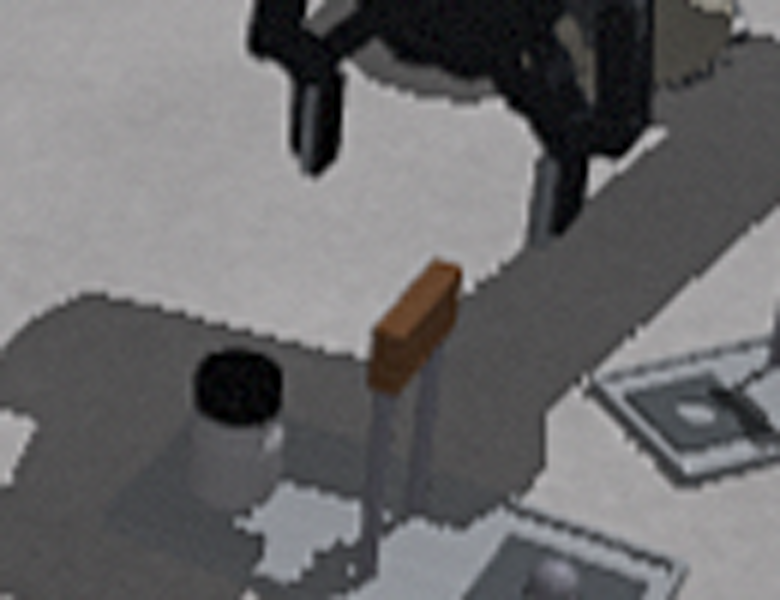

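Finger tips at (315,170) and (548,240) straddle the bar top at (418,298), so it's aligned. Descending, then closing slowly.

```bash
python3 -m handwheel '[{"translation":[0,0,0.015],"angular":[0,0,0],"hand":0},{"translation":[0,0,0.02],"angular":[0,0,0],"hand":0},{"translation":[0,0,0.02],"angular":[0,0,0],"hand":0},{"translation":[0,0,0.01],"angular":[0,0,0],"hand":0.2},{"translation":[0,0,0],"angular":[0,0,0],"hand":0.4},{"translation":[0,0,0],"angular":[0,0,0],"hand":0.55},{"translation":[0,0,0],"angular":[0,0,0],"hand":0.65},{"translation":[0,0,0],"angular":[0,0,0],"hand":0.7},{"translation":[0,0,0],"angular":[0,0,0],"hand":0.72},{"translation":[0,0,0],"angular":[0,0,0],"hand":0.72}]' 25
python3 -m handwheel '[{"translation":[0,0,0],"angular":[0,0,0],"hand":0.74},{"translation":[0,0,0],"angular":[0,0,0],"hand":0.75},{"translation":[0,0,0],"angular":[0,0,0],"hand":0.76},{"translation":[0,0,0],"angular":[0,0,0],"hand":0.77},{"translation":[0,0,0],"angular":[0,0,0],"hand":0.78},{"translation":[0,0,0],"angular":[0,0,0],"hand":0.79},{"translation":[0,0,0],"angular":[0,0,0],"hand":0.8},{"translation":[0,0,0],"angular":[0,0,0],"hand":0.81},{"translation":[0,0,0],"angular":[0,0,0],"hand":0.82},{"translation":[0,0,0],"angular":[0,0,0],"hand":0.83}]'
```

```text
clock: 11.13
position: [0.4647, 0.2634, 0.0962]
ee_rot: [-0.0, 0.992, 0.129, 0.001]
contact_force: [0.6, -0.6, -0.1]
width: 0.0242
gripper_force: 0.0
clock: 11.97
position: [0.4643, 0.2628, 0.0953]
ee_rot: [0.0, 0.992, 0.129, 0.0]
contact_force: [-0.5, -1.8, 0.3]
width: 0.0145
gripper_force: 0.9
```

```bash
python3 -m handwheel '[{"translation":[0,0,0],"angular":[0,0,0],"hand":0.84},{"translation":[0,0,0],"angular":[0,0,0],"hand":0.85},{"translation":[0,0,0],"angular":[0,0,0],"hand":0.87},{"translation":[0,0,0],"angular":[0,0,0],"hand":0.9},{"translation":[0,0,0],"angular":[0,0,0],"hand":0.95},{"translation":[0,0,0],"angular":[0,0,0],"hand":1},{"translation":[0,0,0],"angular":[0,0,0],"hand":1}]'
python3 -m handwheel '[{"translation":[0,0,0],"angular":[0,0,0],"hand":1},{"translation":[0,0,0],"angular":[0,0,0],"hand":1},{"translation":[0,0,0],"angular":[0,0,0],"hand":1},{"translation":[0,0,0],"angular":[0,0,0],"hand":1}]' 100
python3 -m handwheel '[{"translation":[0,0,-0.001],"angular":[0,0,0],"hand":1},{"translation":[0,0,-0.002],"angular":[0,0,0],"hand":1},{"translation":[0,0,-0.003],"angular":[0,0,0],"hand":1},{"translation":[0,0,-0.003],"angular":[0,0,0],"hand":1},{"translation":[0,0,-0.003],"angular":[0,0,0],"hand":1},{"translation":[0,0,-0.002],"angular":[0,0,0],"hand":1},{"translation":[0,0,-0.001],"angular":[0,0,0],"hand":1},{"translation":[0,0,0],"angular":[0,0,0],"hand":1},{"translation":[0,0,0],"angular":[0,0,0],"hand":1}]'
python3 - <<'E'
from h import *
print(manip.get_state()['moment']); to([.554,-.209,.216])
a=manip.get_image('scene')
cv2.imwrite('pics/s4.png',cv2.resize(a[150:280,245:375,::-1],(600,600),interpolation=cv2.INTER_CUBIC))
E
```

```text
clock: 12.55
position: [0.4643, 0.2629, 0.0954]
ee_rot: [0.0, 0.992, 0.129, 0.0]
contact_force: [1.1, -2.8, 1.0]
width: 0.0136
gripper_force: 25.0
clock: 12.88
position: [0.4644, 0.2633, 0.0955]
ee_rot: [-0.0, 0.992, 0.129, 0.0]
contact_force: [1.4, -2.9, 2.9]
width: 0.0124
gripper_force: 98.4
clock: 13.63
position: [0.4642, 0.2632, 0.1104]
ee_rot: [-0.0, 0.992, 0.129, 0.0]
contact_force: [0.1, 0.5, -4.4]
width: 0.0126
gripper_force: 97.4
[ 0.0708  0.0006 -0.0277]
pos [0.4642 0.2632 0.1104] psi -75.18589587464994 tilt z [ 0.0001  0.0002 -1.    ] t 13.6333 shift [-0.0339  0.4795 -0.1057]
```

View pics/s4.png

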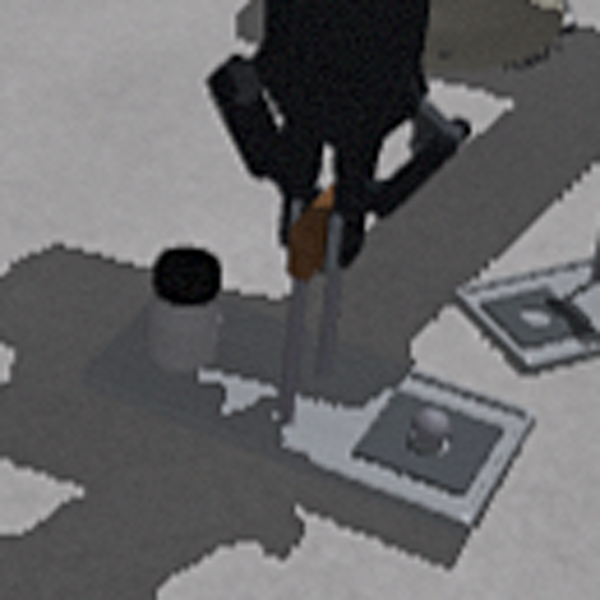

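The tray is level and off the bench. The jar is upright at (187,310) and the ball is in its pocket at (430,430). Lifting smoothly to carrying height, then across.

```bash
python3 -m handwheel '[{"translation":[0,0,-0.003],"angular":[0,0,0],"hand":1},{"translation":[0,0,-0.007],"angular":[0,0,0],"hand":1},{"translation":[0,0,-0.012],"angular":[0,0,0],"hand":1},{"translation":[0,0,-0.016],"angular":[0,0,0],"hand":1},{"translation":[0,0,-0.018],"angular":[0,0,0],"hand":1},{"translation":[0,0,-0.018],"angular":[0,0,0],"hand":1},{"translation":[0,0,-0.014],"angular":[0,0,0],"hand":1},{"translation":[0,0,-0.01],"angular":[0,0,0],"hand":1},{"translation":[0,0,-0.006],"angular":[0,0,0],"hand":1},{"translation":[0,0,-0.002],"angular":[0,0,0],"hand":1}]'
python3 -m handwheel '[{"translation":[0,0,0],"angular":[0,0,0],"hand":1},{"translation":[0,0.003,0],"angular":[0,0,0],"hand":1},{"translation":[0,0.007,0],"angular":[0,0,0],"hand":1},{"translation":[-0.001,0.011,0],"angular":[0,0,0],"hand":1},{"translation":[-0.001,0.015,0],"angular":[0,0,0],"hand":1},{"translation":[-0.001,0.018,0],"angular":[0,0,0],"hand":1},{"translation":[-0.002,0.02,0],"angular":[0,0,0],"hand":1},{"translation":[-0.002,0.02,0],"angular":[0,0,0],"hand":1},{"translation":[-0.002,0.02,0],"angular":[0,0,0],"hand":1},{"translation":[-0.002,0.02,0],"angular":[0,0,0],"hand":1}]'
python3 -m handwheel '[{"translation":[-0.002,0.02,0],"angular":[0,0,0],"hand":1},{"translation":[-0.002,0.02,0],"angular":[0,0,0],"hand":1},{"translation":[-0.002,0.02,0],"angular":[0,0,0],"hand":1},{"translation":[-0.002,0.02,0],"angular":[0,0,0],"hand":1},{"translation":[-0.002,0.02,0],"angular":[0,0,0],"hand":1},{"translation":[-0.002,0.02,0],"angular":[0,0,0],"hand":1},{"translation":[-0.002,0.02,0],"angular":[0,0,0],"hand":1},{"translation":[-0.002,0.02,0],"angular":[0,0,0],"hand":1},{"translation":[-0.002,0.02,0],"angular":[0,0,0],"hand":1},{"translation":[-0.002,0.02,0],"angular":[0,0,0],"hand":1}]'
python3 -m handwheel '[{"translation":[-0.002,0.02,0],"angular":[0,0,0],"hand":1},{"translation":[-0.002,0.02,0],"angular":[0,0,0],"hand":1},{"translation":[-0.001,0.02,0],"angular":[0,0,0],"hand":1},{"translation":[-0.001,0.018,0],"angular":[0,0,0],"hand":1},{"translation":[0,0.015,0],"angular":[0,0,0],"hand":1},{"translation":[0,0.011,0],"angular":[0,0,0],"hand":1},{"translation":[0,0.007,0],"angular":[0,0,0],"hand":1},{"translation":[0,0.003,0],"angular":[0,0,0],"hand":1},{"translation":[0,0,0],"angular":[0,0,0],"hand":1},{"translation":[0,0,0],"angular":[0,0,0],"hand":1}]'
python3 -c "
from h import *
to([.554,-.209,.216])"
```

```text
clock: 14.52
position: [0.4646, 0.2633, 0.2175]
ee_rot: [-0.0, 0.992, 0.129, 0.001]
contact_force: [0.3, 0.7, -4.9]
width: 0.0129
gripper_force: 97.6
clock: 15.35
position: [0.4875, 0.1287, 0.2158]
ee_rot: [0.0, 0.992, 0.129, -0.001]
contact_force: [-0.5, 0.0, -4.2]
width: 0.0128
gripper_force: 97.6
clock: 16.18
position: [0.5189, -0.0697, 0.2157]
ee_rot: [0.0, 0.992, 0.129, -0.001]
contact_force: [0.6, -0.4, -4.4]
width: 0.0124
gripper_force: 97.6
clock: 17.02
position: [0.5427, -0.1787, 0.2161]
ee_rot: [-0.001, 0.992, 0.129, -0.0]
contact_force: [0.2, 0.8, -5.1]
width: 0.0123
gripper_force: 97.6
pos [ 0.5427 -0.1787  0.2161] psi -75.16680320023524 tilt z [-0.0006  0.0011 -1.    ] t 17.0167 shift [0.0032 0.0322 0.0001]
```

```bash
python3 -m handwheel '[{"translation":[0,0.003,0],"angular":[0,0,0],"hand":1},{"translation":[0.001,0.006,0],"angular":[0,0,0],"hand":1},{"translation":[0.001,0.008,0],"angular":[0,0,0],"hand":1},{"translation":[0.001,0.007,0],"angular":[0,0,0],"hand":1},{"translation":[0,0.005,0],"angular":[0,0,0],"hand":1},{"translation":[0,0.003,0],"angular":[0,0,0],"hand":1},{"translation":[0,0,0],"angular":[0,0,0],"hand":1},{"translation":[0,0,0],"angular":[0,0,0],"hand":1},{"translation":[0,0,0],"angular":[0,0,0],"hand":1},{"translation":[0,0,0],"angular":[0,0,0],"hand":1}]'
python3 - <<'E'
from h import *
to([.554,-.209,.216])
a=manip.get_image('scene')
cv2.imwrite('pics/s5.png',cv2.resize(a[60:240,80:320,::-1],(800,600),interpolation=cv2.INTER_CUBIC))
E
```

```text
clock: 17.85
position: [0.5539, -0.2093, 0.2163]
ee_rot: [-0.0, 0.992, 0.129, -0.0]
contact_force: [0.0, 0.6, -4.2]
width: 0.0131
gripper_force: 97.6
pos [ 0.5539 -0.2093  0.2163] psi -75.1757370300743 tilt z [-0.0002  0.0004 -1.    ] t 17.85 shift [ 0.0002 -0.0002  0.0003]
```

View pics/s5.png

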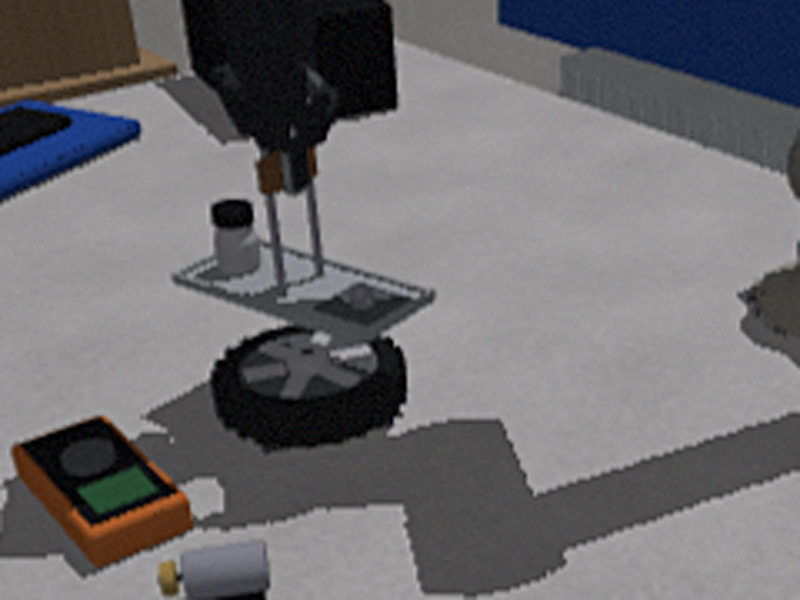

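The tray hangs level over the wheel, with the jar upright at (235,240) and the ball in its pocket at (360,295). Nothing touches the wheel, so I'm handing it in.

```bash
python3 -c "
from rig import manip
print(manip.sign_off())"
```

```text
the job is handed in; nothing more can be done
None
```

The job is handed in at about 18 s (verdict not shown): the tray is held level and still over the wheel hub, its underside about 6 cm above it by the arm's reading, with the jar upright on the bare end and the ball in its pocket.

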